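# Drive the grinder out of a silver pepper mill

### The job

The grinder is stuck in the foot of the silver pepper mill that is clamped aslant in the blue vice. Take the white drift with the dark wooden handle out of the tool rack, push it down through the mill's open upper end and drive the grinder steadily out of the foot, so that it drops into the felt-lined tray, without ramming the drift against the mill itself. Then stand the drift back in its hole in the rack and leave the other tools and silver undisturbed.

Things in the scene. Friction and masses are not known exactly. Their poses are not given: they have to be found in the camera images.
- mill: Silver pepper mill body, 63 mm across, 110 mm long, clamped immovably in a blue tilting vice, its axis 35 degrees from vertical, upper end towards the robot. Origin: centre of its lower end (foot), 95 mm above the table; z axis: along the bore from the foot up to the open upper end; x points up and away from the robot; y along the vice's jaws. Nothing stands above the upper end.
- mill_mouth (a point): centre of the round opening at the mill's upper end, on the bore axis, 110 mm from the foot. The bore runs right through on this axis: 31 mm in diameter in the upper half (the first 55 mm), 41 mm in the lower half
- vise: Blue tilting bench vice, fixed to the table; origin at the centre of its underside, x axis towards the mill's foot, which lies 130 mm ahead of it. Its jaws reach 56 mm to either side of the mill's axis (the screw and its handle 123 mm, at -y) between 33 and 81 mm from the foot, and stand no more than 28 mm from the axis on its upper side
- grinder_center (a point): Grinder insert stuck in the mill's foot, 60 mm long, 90 g: a black ribbed ring, 48 mm across, 12 mm long, shows below the foot; a white barrel, 38 mm across, 48 mm long, is inside. The point is at its mid-length. Its flat top lies 62 mm below the upper opening
- grinder: The same grinder insert; origin at the centre of its lower end (black ring), z axis towards its flat top, along the bore at the start. Sprung catches in the bore wall hold it: pushing with about 8 to 18 N moves it; after 34 mm of travel it is free, slides out and drops by itself
- drift_grip (a point): Drift: straight round push rod, 192 mm long, 130 g: white nylon shaft 20 mm in diameter, 130 mm long, with a slightly chamfered flat end; above it a dark wooden handle 30 mm in diameter, 62 mm long. Stands upright in a hole of the rack, handle up. The point is the centre of the handle, on the axis, 161 mm from the tip; z axis along the rod from tip to handle
- drift_tip (a point): centre of the flat lower end of the drift's white shaft
- drift: the same drift; origin at the tip, z axis along the rod towards the handle
- rack: Fixed beech tool rack, 70 mm (its x) by 230 mm (its y) by 70 mm high; origin at the centre of its underside. Three holes along its y axis at -75, 0 and +75 mm, each 26 mm in diameter, 60 mm deep (floor 10 mm above the table). The drift stands in one of them, which one varies; two other tools, no higher than 140 mm above the table, in the others
- tray: Fixed shallow cardboard tray lined with felt, open on top, 210 mm (its x) by 190 mm (its y) by 40 mm high, walls 4 mm; origin at the centre of its underside. It stands on the table right under the mill's foot.
- burnisher_mid (a point): Bystander: steel-bladed burnisher with a red handle, 129 mm tall, standing handle-down in the tool rack; the point is 65 mm above its foot
- brush_mid (a point): Bystander: black bottle brush with a wire ring on top, 127 mm tall, standing in the tool rack; the point is 65 mm above its foot
- cap_mid (a point): Bystander: the mill's silver cap with a knob, 52 mm across, 51 mm tall, standing beside the vice; the point is half-way up
- candlestick_mid (a point): Bystander: silver candlestick, foot 108 mm across, 176 mm tall; the point is half-way up
- tankard_mid (a point): Bystander: silver tankard, 84 mm across, 100 mm tall; the point is half-way up
- plate_mid (a point): Bystander: silver plate, 140 mm across, 16 mm tall; the point is at its centre
- case_mid (a point): Bystander: flat silver case, 85 x 70 x 26 mm; the point is at its centre
- ladle_mid (a point): Bystander: gilt ladle lying flat, about 210 mm long; the point is near the middle of its length
Mind the look-alikes: they are no part of the job. What is shaped like the drift but purple or yellow is not meant. What is shaped like the rack but turquoise is not meant.

How it is judged:
On the way, in this order (a step that is already met when the one before it is completed fails the run):
1. the drift is lifted clear of the rack (height (world z) of drift_tip above 0.085 m), for 0.1 s.
2. the drift is inside the upper half of the mill's bore, in line with it (angle between the z axis of drift and the z axis of mill, either way round below 0.2 rad and x of drift_tip in the frame of mill between -0.016 and 0.016 m and y of drift_tip in the frame of mill between -0.016 and 0.016 m and z of drift_tip in the frame of mill below 0.09 m), for 0.05 s.
3. the drift, still in the bore, has pushed the grinder 26 mm or more out of the foot (angle between the z axis of drift and the z axis of mill, either way round below 0.2 rad and x of drift_tip in the frame of mill between -0.016 and 0.016 m and y of drift_tip in the frame of mill between -0.016 and 0.016 m and z of drift_tip in the frame of mill between -0.03 and 0.03 m and z of grinder_center in the frame of mill below -0.008 m), for 0.05 s.
4. the grinder lies in the felt-lined tray (x of grinder_center in the frame of tray between -0.098 and 0.098 m and y of grinder_center in the frame of tray between -0.088 and 0.088 m and z of grinder_center in the frame of tray below 0.045 m), for 0.2 s.
At the end, for the whole second after the job is handed in: The grinder lies at rest in the felt-lined tray (its centre within the tray's walls and less than 45 mm above the table) and the drift stands released and at rest in the rack, upright within 0.15 rad, its tip at the bottom of the hole (less than 20 mm above the table) (all of step 4 and z of drift_tip in the frame of rack below 0.02 m and x of drift_tip in the frame of rack between -0.02 and 0.02 m and y of drift_tip in the frame of rack between -0.1 and 0.1 m and angle between drift's own z axis and vertical below 0.15 rad and linear speed of grinder below 0.05 m/s and linear speed of drift below 0.03 m/s); the robot touches nothing.
It fails at once if the drift is rammed against the mill or the vice (more than 40 N) (contact force between drift and vise above 40 N).
It fails at once if another tool or piece of silver is moved by more than 30 mm (distance of any of burnisher_mid, brush_mid, cap_mid, candlestick_mid, tankard_mid, plate_mid, case_mid, ladle_mid from where it was at the start of the episode above 0.03 m).
It also fails if it takes over 59 s, if anything falls off the work surface, if the arm or the gripper's body presses on something with over 40 N, if the wrist force passes 120 N, or if a joint passes its speed limit or range.

### The arm

A 6-joint arm with a two-finger parallel gripper is mounted at the origin on the work surface. World frame = base frame: x ahead of the robot, y to its left, z up, the work surface at z = 0. Lengths are in m, angles in rad, forces in N, time in s.
With the tool pointing down it reaches from about 0.35 to 0.775 m from the base axis. Payload 5.5 kg.
Tool frame: the origin (TCP) lies at the very end of the fingers, on their centre line; the grasp point (between the pads) lies 19 mm behind it; z points along the fingers, x is the direction in which the jaws open and shut, and the axes are right-handed (so a half turn about z gives the same grasp; the last joint's range is limited). The gripper opens to 85 mm and grips with 20 to 120 N. Pads are 22 mm wide; open, the fingers measure 114 mm over their backs; the gripper's body (76 mm by 85 mm) begins 54 mm behind the grasp point. The pads swing forward as they close: fully open they stand 13 mm farther back than shut.
Start: joints at [-1.265, 0.313, 0.046, 1.304, 0, 1.431], TCP at [0.248, -0.519, 0.193] pointing down, gripper open.
Joint ranges: [-2.76, 2.76], [-0.86, 1.69], [-1.03, 1.26], [-2.2, 2.34], [-1.47, 1.5], [-3.14, 3.14]. Speed limits (rad/s): [2.57, 2.57, 3.14, 3.14, 3.14, 3.14].

### API

Orientations are given as a unit quaternion [w, x, y, z].
In Python, from workcell import monitor, eyes, ticket gives the robot as it stands.
- The arm moves only by the tool send_rows, never from a script. Its argument "targets" is a list of rows, each a list of 5 numbers: the shift along the world's x, y, z in m, then the turn about the world's z in degrees, then the closure in counts, from 0 (fully open) to 255 (shut). A call has 1 to 12 rows; each row shifts and turns the commanded pose from where the row before left it; what a row does not reach is not made up. A row lasts 1/10 s, in which the tool goes at most 50 mm and 8.59 degrees, less where a joint would pass 70% of its speed; a pose out of reach is approached as far as the arm can. A call is refused whole if a number of a shift passes 0.05 or a number of a turn 8.59, either way. A call with a gripper value outside its range is refused whole. The fingers move at their own pace and stop on an object; "newtons" is the grip in N (left out, the last holds). Time passes only in rows, so rows that do not move let the fingers close. It gives the time, the measured TCP pose, the force and the opening at its end, in the units of the state.
- monitor.get_state(): the state, without advancing time (a new reading comes with each control period).
- eyes.read_camera(name): name is "scene" or "side" or "wrist"; returns a dict with "img" (384x512x3 uint8, red, green, blue), "z_map" (384x512 float32, m along the optical axis (not along the pixel's ray), 0 where there is no reading), "camera_matrix" (3x3 intrinsics, pixels), "pose" (4x4, takes a point from camera to world coordinates); the wrist camera has in their place "T_tool_cam" (4x4, takes a point from camera to tool coordinates, whose origin is the TCP and whose axes are the tool frame's). Camera axes: x right, y down, z forward; pixel columns grow to the right and rows downward; lengths in m; the calibration is good to about 2 mm. The wrist camera is an equidistant fisheye: a pixel r from the principal point sees the ray r / f radians off the axis. A picture is of the moment at which its call begins: read the wrist's pose just before it.
- ticket.hand_in(): hands the job in, once; it reports no verdict.
Trained networks look in the newest picture that a camera, given by its name, has taken for a name from the list of things; names that differ only in an ending like _2 or _b are one class to them, and where a whole thing is asked for, a point or a joint stands for the part that bears it (a point fixed in the world has none). Each returns a list of dicts, best first, with "conf" (0 to 1); they miss things now and then, are a little off and sometimes report something else, mostly with a low value. They report only what shows in the picture. A call takes as long as a camera call. They do not tell look-alikes from the thing itself.
- eyes.spot_in(name, camera): "xyz" ([x, y, z] in m, in world coordinates, good to about 4 mm: the middle of the surface that is visible of it).
- eyes.tip_of(name, camera): "xyz" ([x, y, z] in m, in world coordinates, good to about 4 mm: a listed point, or the origin of a listed thing).
The state is a dict: "clock": time; "joint_pos": joint angles; "qvel": joint speeds; "tau": joint torques, N m; "tcp_pos": TCP position; "orientation": TCP orientation; "wrist_force": force on the tool from outside, world axes, zero at the start; "ft_torque": the same for the moment, N m; "finger_gap": finger opening in m.
Only numpy, scipy, OpenCV 4.12 (cv2) and the standard library are available. Lean on these libraries where they do the work, as an engineer would, in place of code of your own. Each camera call takes 0.05 s, during which the arm holds its last target.

## Working session

There is one attempt and no reset: what is moved stays moved. The work goes in short steps, Python scripts to look and compute and a tool call to move; the robot and the scene stay as the last step left them, time stands still between calls to the robot, and variables do not carry over. Pictures are saved under pics/ and viewed, and the job is handed in when it is done.

Besides the shell and the picture viewer there is one more tool, called after "Call:" as name([rows], argument=value, ...), one row to a line, values as JSON. send_rows: Moves the arm, as the interface text tells. Its arguments: {"type":"object","properties":{"targets":{"type":"array"},"newtons":{"type":"number"}},"required":["targets"]}

```bash
ls; mkdir -p pics; cat > h.py <<'E'
import numpy as np, cv2
from workcell import monitor, eyes, ticket
def snap(n,f):
    d=eyes.read_camera(n); cv2.imwrite('pics/'+f,cv2.cvtColor(d['img'],cv2.COLOR_RGB2BGR)); np.savez('pics/'+f[:-4]+'.npz',**{k:v for k,v in d.items()}); return d
def proj(d,p):
    T=np.linalg.inv(d['pose']); c=T[:3,:3]@np.array(p)+T[:3,3]; u=d['camera_matrix']@c; return (u[:2]/u[2]).round(0)
E
python3 - <<'E'
from h import *
s=monitor.get_state(); print({k:np.round(v,3) for k,v in s.items()})
names="mill mill_mouth vise grinder_center grinder drift_grip drift_tip drift rack tray burnisher_mid brush_mid cap_mid candlestick_mid tankard_mid".split()
for c in ("scene","side"):
    d=snap(c,c+"0.png"); print(c,d['pose'].round(3).tolist())
    for n in names:
        for fn in (eyes.tip_of,eyes.spot_in):
            r=fn(n,c)
            print(n,fn.__name__,[(np.round(x['xyz'],3).tolist(),round(x['conf'],2),proj(d,x['xyz']).tolist()) for x in r[:4]])
E
```

```text
pics
{'clock': np.float64(0.0), 'joint_pos': array([-1.265,  0.314,  0.045,  1.304,  0.   ,  1.431]), 'qvel': array([ 0.001,  0.001, -0.002,  0.   , -0.001,  0.001]), 'tau': array([ 0.0000e+00, -4.8062e+01,  2.9854e+01,  1.9000e-02, -0.0000e+00,
       -0.0000e+00]), 'tcp_pos': array([ 0.248, -0.518,  0.192]), 'orientation': array([-0.001,  0.846, -0.533, -0.001]), 'wrist_force': array([0.28 , 0.725, 0.161]), 'ft_torque': array([-0.007,  0.028,  0.013]), 'finger_gap': np.float64(0.085)}
scene [[0.636, 0.524, -0.567, 1.298], [0.772, -0.445, 0.454, -0.598], [-0.015, -0.726, -0.687, 1.009], [0.0, 0.0, 0.0, 1.0]]
mill call [([0.621, -0.224, 0.093], 0.64, [213.0, 245.0]), ([0.63, -0.221, 0.09], 0.25, [216.0, 247.0])]
mill call [([0.597, -0.246, 0.14], 0.79, [201.0, 233.0])]
mill_mouth call [([0.563, -0.23, 0.183], 0.59, [197.0, 213.0])]
mill_mouth call [([0.597, -0.247, 0.141], 0.84, [200.0, 233.0])]
vise call [([0.492, -0.245, -0.002], 0.77, [187.0, 244.0]), ([0.371, -0.019, 0.01], 0.67, [223.0, 190.0])]
vise call [([0.592, -0.252, 0.137], 0.9, [198.0, 234.0])]
grinder_center call [([0.6
[... 4247 characters left out ...]
, 0.117, 0.088], 0.63, [255.0, 246.0])]
brush_mid call [([0.463, 0.265, 0.073], 0.45, [212.0, 282.0]), ([0.492, -0.248, 0.001], 0.39, [318.0, 202.0]), ([0.461, 0.187, 0.17], 0.36, [234.0, 235.0]), ([0.668, -0.206, 0.002], 0.22, [269.0, 187.0])]
brush_mid call [([0.459, 0.267, 0.087], 0.42, [212.0, 279.0])]
cap_mid call [([0.465, -0.124, 0.024], 0.74, [304.0, 218.0])]
cap_mid call [([0.46, -0.114, 0.022], 0.62, [303.0, 221.0]), ([0.733, -0.048, 0.008], 0.54, [224.0, 199.0])]
candlestick_mid call [([0.652, 0.441, 0.089], 0.91, [102.0, 280.0])]
candlestick_mid call [([0.643, 0.442, 0.02], 0.63, [109.0, 301.0])]
tankard_mid call []
tankard_mid call [([0.737, -0.047, 0.01], 0.58, [223.0, 198.0])]
```

View pics/scene0.png

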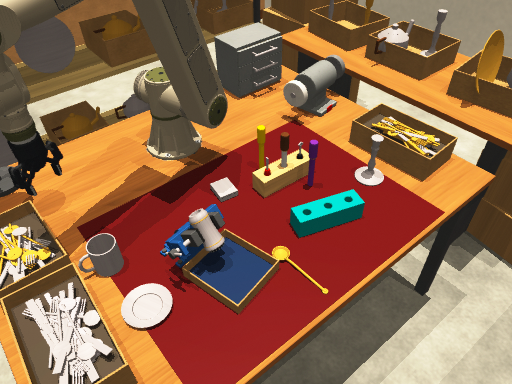

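View pics/side0.png

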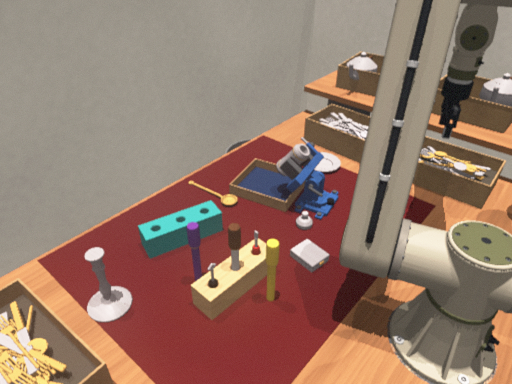

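```bash
python3 - <<'E'
import cv2,numpy as np
a=cv2.imread('pics/scene0.png')[115:245,240:360]; b=cv2.imread('pics/side0.png')[210:310,175:290]
a=cv2.resize(a,(400,433),interpolation=3); b=cv2.resize(b,(380,330),interpolation=3)
o=np.zeros((433,780,3),np.uint8); o[:,:400]=a; o[:330,400:]=b; cv2.imwrite('pics/crop0.png',o)
E
```

```text
(no output)
```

View pics/crop0.png

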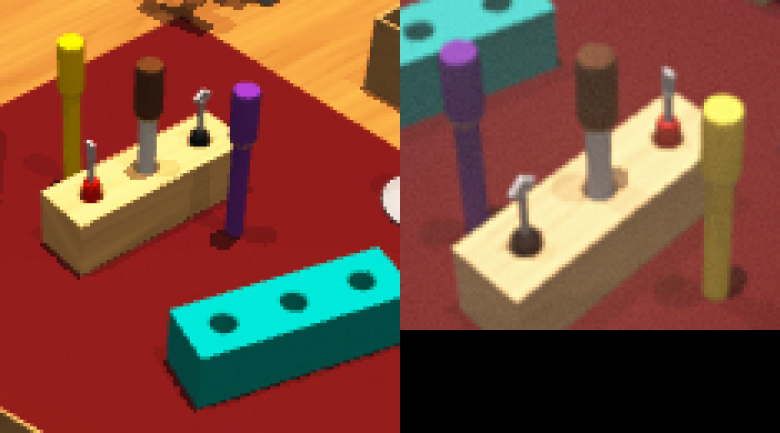

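Call:
send_rows([
  [0.02, 0.02, 0.05, 8.5, 0],
  [0.04, 0.04, 0.05, 8.5, 0],
  [0.05, 0.05, 0.03, 8.5, 0],
  [0.05, 0.05, 0, 8.5, 0],
  [0.05, 0.05, 0, 8.5, 0],
  [0.03, 0.05, 0, 8.5, 0],
  [0, 0, 0, 0, 0],
  [0, 0, 0, 0, 0],
])

```text
clock: 3.9
tcp_pos: [0.4216, -0.3278, 0.2894]
orientation: [0.0, 0.993, -0.116, 0.0]
wrist_force: [-0.1, 0.2, -0.4]
finger_gap: 0.0851
```

```bash
python3 - <<'E'
from h import *
s=monitor.get_state(); print({k:np.round(s[k],3) for k in ('clock','joint_pos','tcp_pos','orientation')})
d=snap('wrist','w1.png'); print(d['T_tool_cam'].round(3).tolist(),d['camera_matrix'].round(1).tolist())
for n in ('mill_mouth','mill','vise'):
  r=eyes.tip_of(n,'wrist'); print(n,[(np.round(x['xyz'],3).tolist(),round(x['conf'],2)) for x in r[:4]])
E
```

```text
{'clock': np.float64(3.9), 'joint_pos': array([-0.811,  0.225,  0.162,  1.507, -0.   ,  0.992]), 'tcp_pos': array([ 0.422, -0.328,  0.289]), 'orientation': array([ 0.   ,  0.993, -0.116,  0.   ])}
[[1.0, -0.001, -0.001, -0.0], [0.002, 0.956, 0.294, -0.075], [0.001, -0.294, 0.956, -0.181], [0.0, 0.0, 0.0, 1.0]] [[297.3, 0.0, 255.4], [0.0, 297.3, 193.7], [0.0, 0.0, 1.0]]
mill_mouth [([0.559, -0.234, 0.187], 0.69), ([0.625, -0.219, 0.08], 0.51)]
mill [([0.621, -0.216, 0.097], 0.95)]
vise [([0.492, -0.245, 0.001], 0.89)]
```

View pics/w1.png

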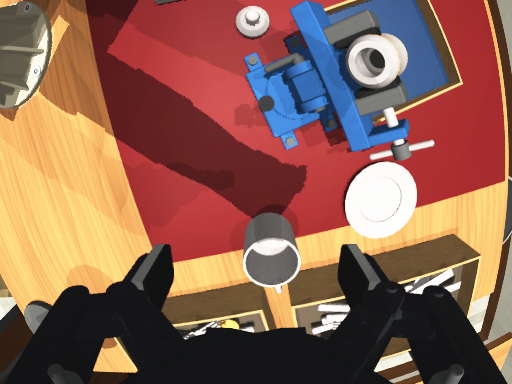

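```bash
cat >> h.py <<'E'
from scipy.spatial.transform import Rotation as R
def Ttool(s):
    q=np.array(s['orientation']); T=np.eye(4); T[:3,:3]=R.from_quat([q[1],q[2],q[3],q[0]]).as_matrix(); T[:3,3]=s['tcp_pos']; return T
def cloud(d,T=None):
    z=d['z_map']; K=d['camera_matrix']; v,u=np.mgrid[:384,:512]
    x=(u-K[0,2])/K[0,0]; y=(v-K[1,2])/K[1,1]
    if T is not None:
        r=np.hypot(x,y); k=np.tan(np.minimum(r,1.5))/np.maximum(r,1e-9); x=x*k;y=y*k; P=T@d['T_tool_cam']
    else: P=d['pose']
    p=np.stack([x*z,y*z,z],-1); w=p@P[:3,:3].T+P[:3,3]; w[z<=0]=np.nan; return w
E
python3 - <<'E'
from h import *
s=dict(tcp_pos=[0.4216,-0.3278,0.2894],orientation=[0,.993,-.116,0])
m=np.array([.559,-.234,.186])
for n,T in (('w1',Ttool(s)),('scene0',None),('side0',None)):
    w=cloud(dict(np.load(f'pics/{n}.npz')),T).reshape(-1,3)
    for psi in (12,):
        a=np.radians(psi); ax=np.array([-np.sin(.611)*np.cos(a),-np.sin(.611)*np.sin(a),np.cos(.611)])
        ex=np.array([np.cos(.611)*np.cos(a),np.cos(.611)*np.sin(a),np.sin(.611)]); ey=np.cross(ax,ex)
        q=w-m; h=q@ax; X=q@ex; Y=q@ey; r=np.hypot(X,Y)
        k=(abs(h)<.012)&(r<.045); A=np.c_[X[k],Y[k],h[k]]
        print(n,k.sum()); 
        top=A[(A[:,2]>-.006)]; print('  rim ctr range',top.min(0).round(4),top.max(0).round(4),np.median(top,0).round(4))
        # plane fit
        c=np.linalg.lstsq(np.c_[top[:,:2],np.ones(len(top))],top[:,2],rcond=None)[0]; print('  plane',c.round(4))
        k=(h<-.003)&(h>-.03)&(r<.05)&(r>.02); B=np.c_[X[k],Y[k],h[k]]
        if k.sum()>20:
            c=np.linalg.lstsq(np.c_[2*B[:,:2],np.ones(len(B))],(B[:,:2]**2).sum(1),rcond=None)[0]; print('  circ',c[:2].round(4),np.sqrt(c[2]+c[0]**2+c[1]**2).round(4),len(B))
E
```

```text
w1 1571
  rim ctr range [-0.026  -0.0245 -0.006 ] [0.0243 0.0251 0.0019] [ 0.0017  0.0002 -0.0014]
  plane [-0.0129 -0.0026 -0.0017]
  circ [-0.0069 -0.0002] 0.0298 790
scene0 139
  rim ctr range [-0.022  -0.0239 -0.006 ] [0.0264 0.0216 0.0002] [ 0.0075 -0.0001 -0.0028]
  plane [-0.0196 -0.0157 -0.0029]
  circ [ 0.0043 -0.0008] 0.0247 198
side0 162
  rim ctr range [-0.0236 -0.0218 -0.006 ] [0.0247 0.0324 0.0029] [ 0.002   0.0068 -0.0014]
  plane [-0.0339 -0.0098 -0.0017]
  circ [-0.0045 -0.0028] 0.0311 156
```

Call:
send_rows([
  [0, 0.05, 0.02, 8.5, 0],
  [0, 0.05, 0, 8.5, 0],
  [0, 0.05, 0, 8.5, 0],
  [0, 0.05, 0, 8.5, 0],
  [0, 0.05, 0, 8.5, 0],
  [0, 0.05, 0, 8.5, 0],
  [0, 0.05, 0, 2, 0],
  [0, 0.05, 0, 0, 0],
  [0, 0, 0, 0, 0],
])

```text
clock: 5.0
tcp_pos: [0.4202, 0.0719, 0.3079]
orientation: [-0.001, 0.94, 0.341, 0.0]
wrist_force: [0.4, -1.2, -0.0]
finger_gap: 0.0852
```

```bash
cat > look.py <<'E'
from h import *
import sys
f=sys.argv[1]
s=monitor.get_state(); print({k:np.round(s[k],3) for k in ('clock','joint_pos','tcp_pos','orientation')})
d=snap('wrist',f+'.png'); np.save('pics/'+f+'_T.npy',Ttool(s))
for n in sys.argv[2:]:
  r=eyes.tip_of(n,'wrist'); print(n,[(np.round(x['xyz'],4).tolist(),round(x['conf'],2)) for x in r[:4]])
E
python3 look.py w2 drift_grip rack burnisher_mid brush_mid
```

```text
{'clock': np.float64(5.0), 'joint_pos': array([-0.021,  0.013, -0.036,  1.521,  0.002,  0.854]), 'tcp_pos': array([0.42 , 0.072, 0.308]), 'orientation': array([-0.001,  0.94 ,  0.341,  0.   ])}
drift_grip [([0.4559, 0.188, 0.1755], 0.74), ([0.3677, 0.1617, 0.1648], 0.66), ([0.546, 0.2429, 0.1618], 0.61)]
rack [([0.7046, 0.1598, -0.002], 0.91), ([0.4625, 0.1887, -0.0042], 0.59), ([0.4898, -0.2454, 0.0011], 0.23)]
burnisher_mid [([0.4569, 0.1138, 0.0732], 0.77)]
brush_mid [([0.4635, 0.265, 0.0776], 0.51)]
```

View pics/w2.png

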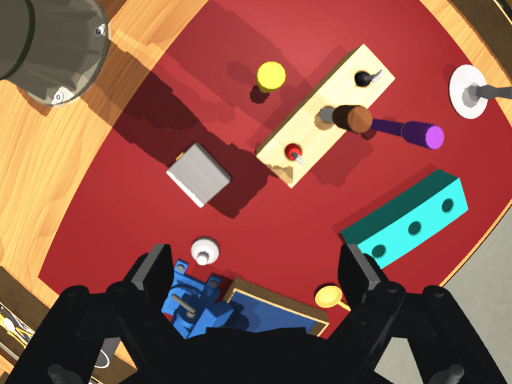

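Call:
send_rows([
  [0.02, 0.05, 0, 0, 0],
  [0.019, 0.05, -0.01, 0, 0],
  [0, 0.017, 0, 0, 0],
  [0, 0, 0, 0, 0],
])

```text
clock: 5.65
tcp_pos: [0.4576, 0.1768, 0.2975]
orientation: [-0.0, 0.941, 0.338, -0.001]
wrist_force: [-0.7, -0.3, 0.0]
finger_gap: 0.0854
```

```bash
python3 look.py w3 drift_grip
python3 - <<'E'
from h import *
for n in ('w2','w3'):
    w=cloud(dict(np.load(f'pics/{n}.npz')),np.load(f'pics/{n}_T.npy')).reshape(-1,3)
    k=(np.hypot(w[:,0]-.459,w[:,1]-.189)<.03)&(w[:,2]>.15)&(w[:,2]<.23); p=w[k]; zt=np.percentile(p[:,2],95)
    t=p[p[:,2]>zt-.004]; print(n,'top z',zt.round(4),'mid',((t.min(0)+t.max(0))/2).round(4),t.mean(0).round(4),(t.max(0)-t.min(0)).round(4))
    for c in ((.547,.243),(.366,.162)):
        k=(np.hypot(w[:,0]-c[0],w[:,1]-c[1])<.03)&(w[:,2]>.15)&(w[:,2]<.23); p=w[k]
        if len(p): print('  look',np.median(p,0).round(3),p[:,2].max().round(3))
    k=(abs(w[:,0]-.46)<.06)&(abs(w[:,1]-.19)<.14)&(abs(w[:,2]-.07)<.006); p=w[k][:,:2].astype(np.float32)
    print('  rack',cv2.minAreaRect(p), k.sum(), np.median(w[k][:,2]).round(4))
E
```

```text
{'clock': np.float64(5.65), 'joint_pos': array([0.205, 0.14 , 0.078, 1.51 , 0.   , 1.086]), 'tcp_pos': array([0.458, 0.177, 0.298]), 'orientation': array([-0.   ,  0.941,  0.338, -0.001])}
drift_grip [([0.545, 0.2429, 0.1624], 0.96), ([0.4578, 0.1894, 0.1721], 0.92), ([0.3657, 0.1652, 0.1662], 0.76), ([0.4627, 0.1901, -0.0009], 0.53)]
w2 top z 0.2024 mid [0.4578 0.189  0.2012] [0.4575 0.1887 0.2014] [0.0282 0.0278 0.0049]
  look [0.536 0.238 0.188] 0.194
  look [0.364 0.162 0.191] 0.194
  rack ((0.4581233859062195, 0.19000060856342316), (0.2305586338043213, 0.0712764784693718), 87.47355651855469) 6065 0.0695
w3 top z 0.2024 mid [0.4575 0.1901 0.201 ] [0.4575 0.1901 0.2013] [0.0272 0.0277 0.0052]
  look [0.536 0.242 0.191] 0.194
  look [0.366 0.168 0.191] 0.194
  rack ((0.457939088344574, 0.18927998840808868), (0.23109067976474762, 0.07110946625471115), 87.44416809082031) 6476 0.0694
```

View pics/w3.png

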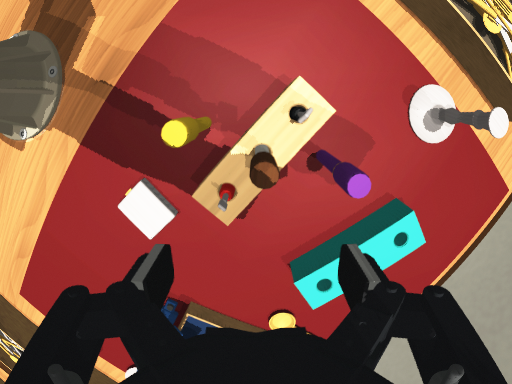

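Call:
send_rows([
  [0, 0.013, -0.03, 0, 0],
  [0, 0, 0, 0, 0],
])

```text
clock: 5.95
tcp_pos: [0.4554, 0.1883, 0.2659]
orientation: [-0.0, 0.941, 0.337, -0.002]
wrist_force: [-0.7, -0.7, -0.3]
finger_gap: 0.0853
```

Call:
send_rows([
  [0, 0, -0.04, 0, 0],
  [0, 0, -0.04, 0, 0],
  [0, 0, -0.033, 0, 0],
  [0, 0, 0, 0, 0],
])

```text
clock: 6.35
tcp_pos: [0.4538, 0.1876, 0.1524]
orientation: [-0.0, 0.941, 0.337, -0.004]
wrist_force: [-0.5, -0.3, 0.7]
finger_gap: 0.0853
```

Call:
send_rows([
  [0.0035, 0.002, 0, 0, 0],
  [0, 0, 0, 0, 120],
  [0, 0, 0, 0, 255],
  [0, 0, 0, 0, 255],
  [0, 0, 0, 0, 255],
  [0, 0, 0, 0, 255],
  [0, 0, 0, 0, 255],
], newtons=25)

```text
clock: 7.05
tcp_pos: [0.461, 0.1922, 0.1565]
orientation: [0.0, 0.941, 0.338, 0.001]
wrist_force: [0.9, -0.8, 5.9]
finger_gap: 0.0277
```

Call:
send_rows([
  [0, 0, 0.02, 0, 255],
  [0, 0, 0.026, 0, 255],
  [0, 0, 0, 0, 255],
  [0, 0, 0, 0, 255],
])

```text
clock: 7.45
tcp_pos: [0.4605, 0.1921, 0.2013]
orientation: [0.0, 0.941, 0.338, 0.0]
wrist_force: [0.7, 0.1, -0.3]
finger_gap: 0.0273
```

```bash
python3 look.py w4; python3 - <<'E'
from h import *
snap('side','side4.png');snap('scene','scene4.png')
a=cv2.imread('pics/scene4.png')[95:215,230:350]; b=cv2.imread('pics/side4.png')[170:310,175:290]
a=cv2.resize(a,(400,400),interpolation=3); b=cv2.resize(b,(380,463),interpolation=3)
o=np.zeros((463,780,3),np.uint8); o[:400,:400]=a; o[:463,400:]=b; cv2.imwrite('pics/crop4.png',o)
E
```

```text
{'clock': np.float64(7.45), 'joint_pos': array([ 0.234,  0.163, -0.129,  1.279,  0.   ,  1.115]), 'tcp_pos': array([0.46 , 0.192, 0.201]), 'orientation': array([0.   , 0.941, 0.338, 0.   ])}
```

View pics/crop4.png

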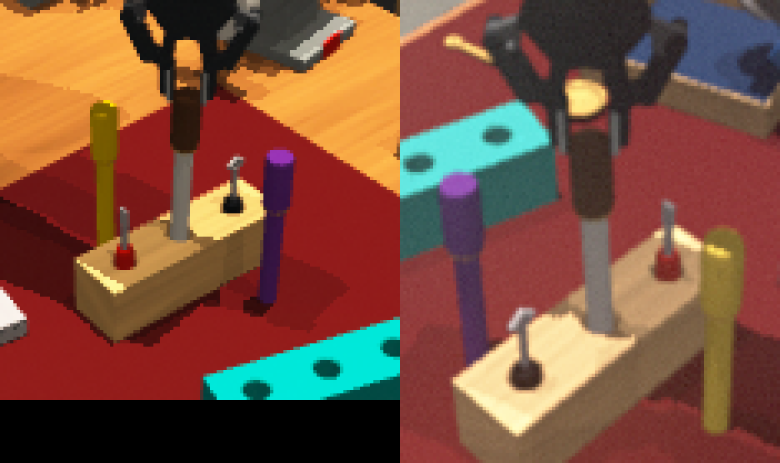

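View pics/w4.png

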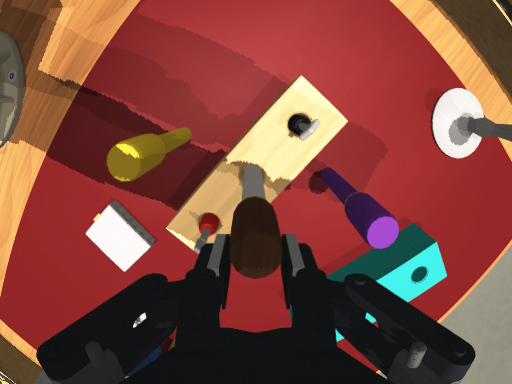

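```bash
python3 - <<'E'
from h import *
for n,T in (('w4',np.load('pics/w4_T.npy')),('side4',None),('scene4',None)):
    d=dict(np.load(f'pics/{n}.npz')); w=cloud(d,T)
    im=d['img'].astype(int)
    k=(np.hypot(w[...,0]-.4605,w[...,1]-.192)<.035)&(w[...,2]>.09)&(w[...,2]<.30)
    brown=k&(im[...,0]>im[...,2]*1.5)&(im[...,0]<140); white=k&(abs(im[...,0]-im[...,2])<40)&(im[...,0]>90)
    for nm,m in (('brown',brown),('white',white),('dark',k&(im.max(-1)<50))):
        p=w[m]; 
        if len(p): print(n,nm,len(p),np.percentile(p[:,2],[1,50,99]).round(3),p.mean(0).round(3))
E
```

```text
w4 brown 3708 [0.191 0.245 0.277] [0.457 0.196 0.236]
w4 white 534 [0.091 0.142 0.277] [0.453 0.197 0.145]
w4 dark 7891 [0.197 0.266 0.298] [0.456 0.198 0.263]
side4 brown 355 [0.181 0.227 0.296] [0.454 0.198 0.227]
side4 white 257 [0.092 0.147 0.274] [0.452 0.197 0.157]
side4 dark 129 [0.252 0.289 0.299] [0.452 0.197 0.285]
scene4 brown 205 [0.109 0.226 0.297] [0.467 0.186 0.223]
scene4 white 105 [0.091 0.139 0.18 ] [0.466 0.186 0.138]
scene4 dark 264 [0.191 0.247 0.298] [0.468 0.186 0.249]
```

Call:
send_rows([
  [0.0048, -0.0058, -0.0005, 0, 255],
  [0.0048, -0.0058, -0.0005, 0, 255],
  [0.005, -0.0062, -0.0013, 0, 255],
  [0.005, -0.0062, -0.0013, 0, 255],
  [0.005, -0.0062, -0.0022, 0, 255],
  [0.005, -0.0062, -0.0022, 0, 255],
  [0, 0, 0, 0, 255],
])

```text
clock: 8.3
tcp_pos: [0.4905, 0.1546, 0.193]
orientation: [0.0, 0.941, 0.338, -0.0]
wrist_force: [-1.0, 0.1, -0.8]
finger_gap: 0.0274
```

```bash
cat > crop.py <<'E'
from h import *
import sys
n=sys.argv[1]; q=[int(v) for v in sys.argv[2:]]  # scene cx cy side cx cy half
o=np.zeros((400,800,3),np.uint8)
for i,c in enumerate(('scene','side')):
    d=snap(c,c+n+'.png'); cx,cy=q[2*i:2*i+2]; h=q[4]
    im=cv2.cvtColor(d['img'],cv2.COLOR_RGB2BGR)[max(cy-h,0):cy+h,max(cx-h,0):cx+h]; o[:,400*i:400*i+400]=cv2.resize(im,(400,400),interpolation=3)
cv2.imwrite('pics/crop'+n+'.png',o)
E
python3 crop.py 5 290 155 235 240 60
```

```text
(no output)
```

View pics/crop5.png

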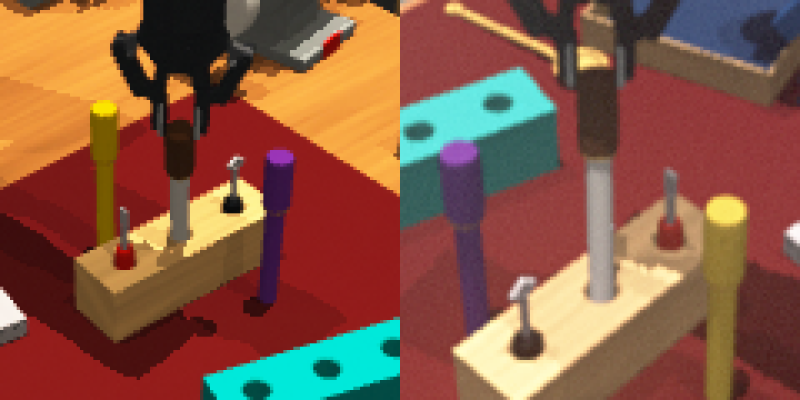

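Call:
send_rows([
  [0.005, -0.006, -0.003, 0, 255],
  [0.005, -0.006, -0.003, 0, 255],
  [0.005, -0.006, -0.004, 0, 255],
  [0.005, -0.006, -0.004, 0, 255],
  [0.0045, -0.0055, -0.0045, 0, 255],
  [0.0045, -0.0055, -0.0045, 0, 255],
  [0, 0, 0, 0, 255],
])

```text
clock: 9.1
tcp_pos: [0.5213, 0.1193, 0.1713]
orientation: [0.001, 0.941, 0.338, 0.002]
wrist_force: [0.5, -0.9, 7.1]
finger_gap: 0.0276
```

```bash
python3 crop.py 6 290 155 235 240 60; python3 look.py w6
```

```text
{'clock': np.float64(9.2), 'joint_pos': array([ 7.600e-02,  2.390e-01, -1.070e-01,  1.222e+00, -1.000e-03,
        9.580e-01]), 'tcp_pos': array([0.521, 0.12 , 0.172]), 'orientation': array([0.001, 0.941, 0.338, 0.002])}
```

View pics/crop6.png

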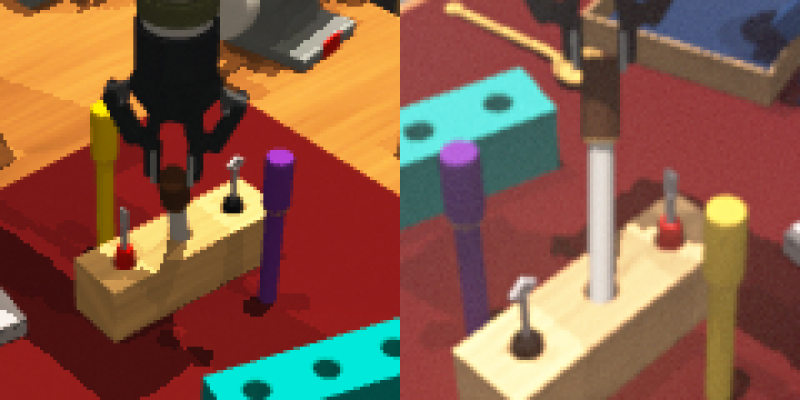

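View pics/w6.png

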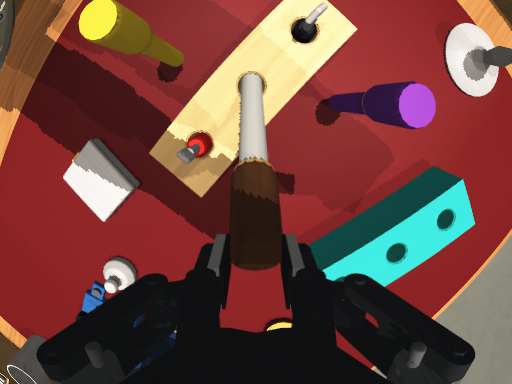

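Call:
send_rows([
  [0, 0, 0, 0, 255],
  [0, 0, 0, 0, 255],
  [0.009, -0.011, 0.02, 0, 255],
  [0.009, -0.011, 0.02, 0, 255],
  [0, 0, 0.04, 0, 255],
  [0, 0, 0.04, 0, 255],
  [0, 0, 0.04, 0, 255],
  [0, 0, 0, 0, 255],
], newtons=100)

```text
clock: 10.05
tcp_pos: [0.5395, 0.0981, 0.3359]
orientation: [0.002, 0.941, 0.338, 0.004]
wrist_force: [0.8, 1.3, -0.3]
finger_gap: 0.0239
```

```bash
cat > rod.py <<'E'
from h import *
import sys
def fit(n,bins=None):
    d=dict(np.load(f'pics/{n}.npz')); T=np.load(f'pics/{n}_T.npy'); I=np.eye(4)
    w=cloud(d,I)  # tool frame
    k=(abs(w[...,0])<.017)&(w[...,1]<.06)&(w[...,2]>-.06)&(w[...,2]<.18)&(w[...,1]>-.16)
    # connected to tcp: radial from approx line through grasp point
    g=np.array([0,0,-.019]); best=None
    for th in np.radians(np.arange(0,60,.5)):
        a=np.array([0,np.sin(th),-np.cos(th)])  # tip->handle, tool frame
        q=w-g; s=q@a; r=np.linalg.norm(q-s[...,None]*a,axis=-1)
        kk=k&(s<-.04)&(s>-.175)&(r<.016); c=kk.sum()
        if best is None or c>best[0]: best=(c,th,kk)
    p=w[best[2]]; print('coarse',np.degrees(best[1]),best[0])
    a=np.array([0,np.sin(best[1]),-np.cos(best[1])])
    from scipy.optimize import least_squares
    s=(p-g)@a; sh=s<-.045 
    def f(v):
        th,ph,ox,oy=v; a=np.array([np.sin(ph),np.sin(th)*np.cos(ph),-np.cos(th)*np.cos(ph)]); o=g+[ox,oy,0]
        q=p[sh]-o; s=q@a; return np.linalg.norm(q-s[:,None]*a,axis=1)-.010
    r=least_squares(f,[best[1],0,0,0],loss='soft_l1',f_scale=.001); th,ph,ox,oy=r.x
    a=np.array([np.sin(ph),np.sin(th)*np.cos(ph),-np.cos(th)*np.cos(ph)]); o=g+[ox,oy,0]
    q=w-o; s=q@a; rr=np.linalg.norm(q-s[...,None]*a,axis=-1); m=k&(rr<.0125)&(s<-.02)&(s>-.2)
    h,e=np.histogram(s[m],np.arange(-.2,-.02,.005)); print('hist',list(zip((e[:-1]*1000).round().astype(int).tolist(),h.tolist())))
    ss=np.percentile(s[m],0.5)
    print('tilt',np.degrees(th).round(1),'side',np.degrees(ph).round(1),'off',ox.round(4),oy.round(4),'rms',np.sqrt((r.fun**2).mean()).round(4),'s_tip',ss.round(4))
    tip=o+ss*a; print('tip tool',tip.round(4),'tip world',(T[:3,:3]@tip+T[:3,3]).round(4),'axis world',(T[:3,:3]@a).round(4))
if __name__=='__main__': fit(sys.argv[1])
E
python3 look.py w7 drift_tip; python3 rod.py w7
```

```text
{'clock': np.float64(10.05), 'joint_pos': array([ 0.034,  0.259,  0.32 ,  1.622, -0.   ,  0.915]), 'tcp_pos': array([0.539, 0.098, 0.336]), 'orientation': array([0.002, 0.941, 0.338, 0.004])}
drift_tip [([0.4864, 0.1626, 0.2032], 0.97), ([0.3628, 0.1641, -0.0025], 0.86), ([0.5406, 0.2376, 0.0009], 0.7), ([0.4634, 0.2657, 0.0783], 0.19)]
coarse 37.0 1773
hist [(-200, 0), (-195, 0), (-190, 0), (-185, 0), (-180, 0), (-175, 0), (-170, 0), (-165, 3), (-160, 36), (-155, 47), (-150, 41), (-145, 45), (-140, 50), (-135, 50), (-130, 51), (-125, 56), (-120, 51), (-115, 61), (-110, 70), (-105, 71), (-100, 65), (-95, 67), (-90, 78), (-85, 83), (-80, 91), (-75, 91), (-70, 101), (-65, 103), (-60, 97), (-55, 113), (-50, 117), (-45, 95), (-40, 1), (-35, 0), (-30, 0)]
tilt 26.7 side 1.2 off -0.0004 -0.0098 rms 0.0003 s_tip -0.1592
tip tool [-0.0037 -0.0814  0.1231] tip world [0.486  0.1586 0.2122] axis world [ 0.2933 -0.3342  0.8957]
```

View pics/w7.png

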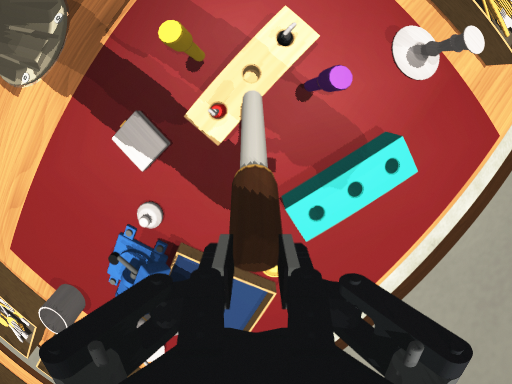

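```bash
cat > rod.py <<'E'
from h import *
import sys
from scipy.optimize import least_squares
def fit(n):
    d=dict(np.load(f'pics/{n}.npz')); T=np.load(f'pics/{n}_T.npy')
    w=cloud(d,np.eye(4)); g=np.array([0,0,-.019]); c=w.reshape(-1,3)
    c=c[(abs(c[:,0])<.03)&(c[:,1]<.05)&(c[:,2]>-.04)&(c[:,2]<.19)&(c[:,1]>-.17)]
    x=np.array([np.radians(33),0,0,0])
    def ax(v): return np.array([np.sin(v[1]),np.sin(v[0])*np.cos(v[1]),-np.cos(v[0])*np.cos(v[1])])
    def rs(v,p):
        a=ax(v); q=p-(g+[v[2],v[3],0]); s=q@a; return s,np.linalg.norm(q-s[:,None]*a,axis=1)
    for tol in (.03,.02,.012,.006,.004,.004):
        s,r=rs(x,c); k=(r<.010+tol)&(s<-.04)&(s>-.155); p=c[k]
        x=least_squares(lambda v:rs(v,p)[1]-.010,x,loss='soft_l1',f_scale=.001).x
    s,r=rs(x,c); m=(r<.0125)&(s<-.03)&(s>-.2)
    ss=np.percentile(s[m],.5); a=ax(x); o=g+[x[2],x[3],0]
    print('n',k.sum(),'rms',np.sqrt(((r[k]-.01)**2).mean()).round(4),'tilt',np.degrees(x[0]).round(1),'side',np.degrees(x[1]).round(1),'off',x[2:].round(4),'stip',ss.round(4))
    # handle edge: handle pts at r~.015
    m=(abs(r-.015)<.002)&(s<.02)&(s>-.08); print('handle s min',np.percentile(s[m],3).round(4),m.sum())
    tip=o+ss*a; print('tip tool',tip.round(4),'tip world',(T[:3,:3]@tip+T[:3,3]).round(4),'axis world',(T[:3,:3]@a).round(4))
fit(sys.argv[1])
E
python3 rod.py w7;  python3 rod.py w6
```

```text
n 1694 rms 0.0003 tilt 26.7 side 1.2 off [-0.0004 -0.0098] stip -0.1592
handle s min -0.0328 2881
tip tool [-0.0037 -0.0814  0.1231] tip world [0.486  0.1586 0.2122] axis world [ 0.2934 -0.3341  0.8957]
n 2130 rms 0.0008 tilt 33.1 side 1.3 off [-0.0007 -0.0126] stip -0.1591
handle s min -0.0314 3186
tip tool [-0.0042 -0.0994  0.1143] tip world [0.455  0.1935 0.057 ] axis world [ 0.3611 -0.4062  0.8394]
```

Call:
send_rows([
  [-0.006, -0.025, 0.02, -8.4, 255],
  [-0.006, -0.025, 0, -8.4, 255],
  [-0.006, -0.025, 0, -8.4, 255],
  [-0.006, -0.025, 0, -8.4, 255],
  [-0.006, -0.025, 0, -8.4, 255],
  [-0.006, -0.025, 0, -8.4, 255],
  [-0.006, -0.025, 0, -8.4, 255],
  [-0.006, -0.025, 0, -8.4, 255],
  [-0.006, -0.025, 0, -8.4, 255],
  [-0.006, -0.025, 0, -8.4, 255],
  [-0.006, -0.025, 0, -8.4, 255],
], newtons=120)

```text
clock: 11.25
tcp_pos: [0.4699, -0.1772, 0.3481]
orientation: [-0.0, 0.894, -0.448, -0.002]
wrist_force: [0.6, 0.1, -0.9]
finger_gap: 0.0228
```

Call:
send_rows([
  [-0.004, -0.025, 0, -8.4, 255],
  [-0.004, -0.025, 0, -8.4, 255],
  [-0.003, -0.025, 0, -8.4, 255],
  [0, 0, 0, 0, 255],
  [0, 0, 0, 0, 255],
])

```text
clock: 11.75
tcp_pos: [0.4592, -0.2515, 0.3484]
orientation: [-0.0, 0.777, -0.63, -0.002]
wrist_force: [0.3, 0.2, -1.7]
finger_gap: 0.0227
```

```bash
python3 look.py w8 drift_tip mill_mouth; python3 rod.py w8; python3 - <<'E'
from h import *
T=np.load('pics/w8_T.npy'); print(T.round(4))
w=cloud(dict(np.load('pics/w8.npz')),T).reshape(-1,3)
m=np.array([.559,-.234,.1845]);a=np.radians(12); ax=np.array([-np.sin(.611)*np.cos(a),-np.sin(.611)*np.sin(a),np.cos(.611)])
ex=np.array([np.cos(.611)*np.cos(a),np.cos(.611)*np.sin(a),np.sin(.611)]); ey=np.cross(ax,ex)
q=w-m; h=q@ax; X=q@ex; Y=q@ey; r=np.hypot(X,Y); k=(abs(h)<.006)&(r<.035)
print(k.sum(),X[k].min(),X[k].max(),Y[k].min(),Y[k].max(),np.median(h[k]))
E
```

```text
{'clock': np.float64(11.75), 'joint_pos': array([-0.655,  0.225,  0.307,  1.656,  0.   ,  2.278]), 'tcp_pos': array([ 0.459, -0.252,  0.348]), 'orientation': array([-0.   ,  0.777, -0.63 , -0.002])}
drift_tip [([0.5442, 0.2407, 0.0024], 0.68), ([0.5412, -0.2273, 0.2221], 0.61), ([0.3634, 0.1618, -0.0041], 0.6)]
mill_mouth [([0.5579, -0.2346, 0.188], 0.97)]
n 1705 rms 0.0003 tilt 27.0 side 1.2 off [-0.0007 -0.0091] stip -0.1592
handle s min -0.0329 2897
tip tool [-0.0042 -0.0813  0.1229] tip world [ 0.5376 -0.2303  0.2253] axis world [-0.4365 -0.1173  0.892 ]
[[ 0.207  -0.9783 -0.0029  0.4592]
 [-0.9783 -0.207   0.0024 -0.2515]
 [-0.003   0.0023 -1.      0.3484]
 [ 0.      0.      0.      1.    ]]
769 -0.021488667575926726 0.026783377274493515 -0.02511798684530753 0.025573796969041166 -0.00033280738164732167
```

View pics/w8.png

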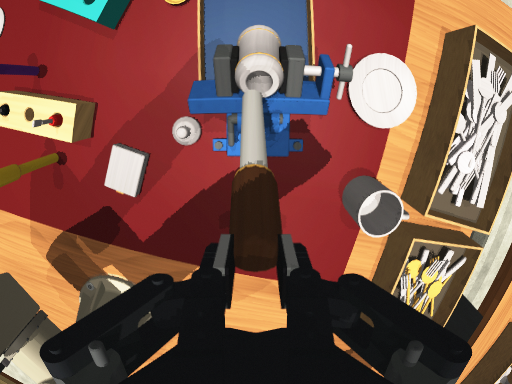

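Call:
send_rows([
  [0.008, -0.002, -0.015, 0, 255],
  [0.009, -0.003, -0.016, 0, 255],
  [0, 0, 0, 0, 255],
  [0, 0, 0, 0, 255],
])

```text
clock: 12.3
tcp_pos: [0.4767, -0.2554, 0.3195]
orientation: [0.0, 0.777, -0.629, -0.001]
wrist_force: [0.3, -0.2, -0.8]
finger_gap: 0.0225
```

```bash
python3 look.py w9; python3 rod.py w9; python3 crop.py 9 200 210 300 160 50
```

```text
{'clock': np.float64(12.3), 'joint_pos': array([-0.64 ,  0.247,  0.265,  1.589, -0.   ,  2.291]), 'tcp_pos': array([ 0.477, -0.255,  0.319]), 'orientation': array([ 0.   ,  0.777, -0.629, -0.001])}
n 1704 rms 0.0003 tilt 27.0 side 1.2 off [-0.0007 -0.0091] stip -0.1593
handle s min -0.0328 2899
tip tool [-0.0041 -0.0813  0.1229] tip world [ 0.5552 -0.2344  0.1965] axis world [-0.4378 -0.1161  0.8915]
```

View pics/crop9.png

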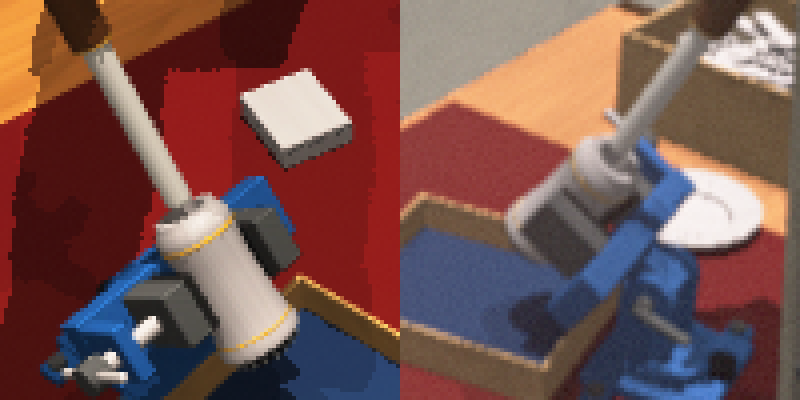

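Call:
send_rows([
  [0.003, 0.0005, -0.007, 0, 255],
  [0.003, 0.0005, -0.007, 0, 255],
  [0.003, 0.0005, -0.007, 0, 255],
  [0.0035, 0.0005, -0.006, 0, 255],
  [0.0035, 0.001, -0.006, 0, 255],
  [0, 0, 0, 0, 255],
])

```text
clock: 13.05
tcp_pos: [0.4929, -0.253, 0.2851]
orientation: [0.0, 0.777, -0.63, -0.001]
wrist_force: [-0.8, -0.7, -1.4]
finger_gap: 0.0225
```

```bash
cat >> rod.py <<'E'
d=dict(np.load(f'pics/{sys.argv[1]}.npz'))
E
python3 look.py w10; python3 crop.py 10 200 210 300 160 50
```

```text
{'clock': np.float64(13.05), 'joint_pos': array([-0.619,  0.268,  0.208,  1.513, -0.   ,  2.314]), 'tcp_pos': array([ 0.493, -0.253,  0.285]), 'orientation': array([ 0.   ,  0.777, -0.63 , -0.001])}
```

View pics/crop10.png

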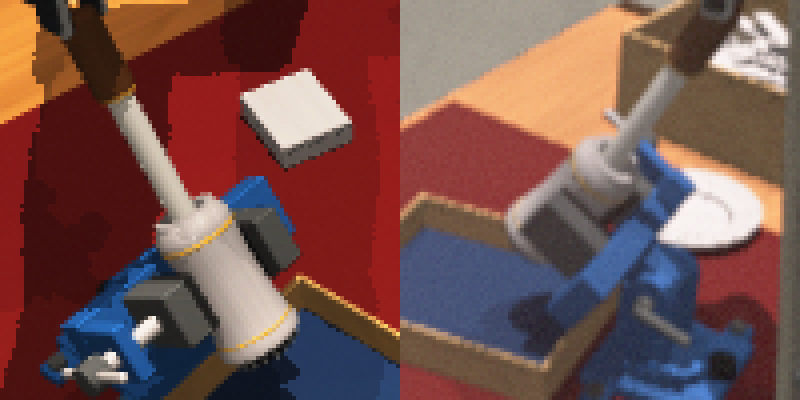

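View pics/w10.png

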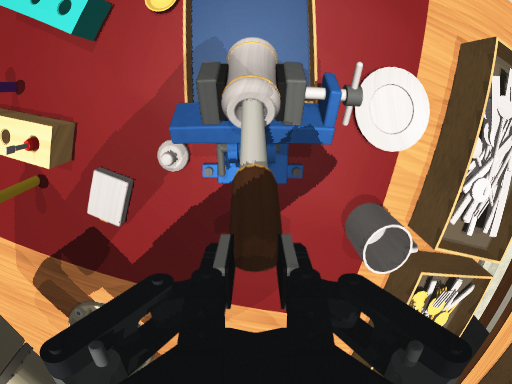

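Call:
send_rows([
  [0.0035, 0.0007, -0.005, 0, 255],
  [0.0035, 0.0007, -0.005, 0, 255],
  [0, 0, 0, 0, 255],
  [-0.004, -0.0008, -0.003, 0, 255],
  [-0.004, -0.0008, -0.003, 0, 255],
  [-0.004, -0.0008, -0.003, 0, 255],
  [-0.004, -0.0008, -0.003, 0, 255],
  [0, 0, 0, 0, 255],
], newtons=35)

```text
clock: 14.0
tcp_pos: [0.4835, -0.2553, 0.2644]
orientation: [-0.0, 0.777, -0.63, 0.0]
wrist_force: [1.1, 0.1, 0.7]
finger_gap: 0.0229
```

```bash
cat > rod2.py <<'E'
# shaft outside the mill only
from h import *
import sys
from scipy.optimize import least_squares
n=sys.argv[1]; smin=float(sys.argv[2])
d=dict(np.load(f'pics/{n}.npz')); T=np.load(f'pics/{n}_T.npy')
w=cloud(d,np.eye(4)); g=np.array([0,0,-.019]); c=w.reshape(-1,3)
c=c[(abs(c[:,0])<.03)&(c[:,1]<.05)&(c[:,2]>-.04)&(c[:,2]<.19)&(c[:,1]>-.17)]
ax=lambda v: np.array([np.sin(v[1]),np.sin(v[0])*np.cos(v[1]),-np.cos(v[0])*np.cos(v[1])])
def rs(v,p):
    a=ax(v); q=p-(g+[v[2],v[3],0]); s=q@a; return s,np.linalg.norm(q-s[:,None]*a,axis=1)
x=np.array([np.radians(30),0,0,-.009])
for tol in (.012,.008,.006,.004,.003):
    s,r=rs(x,c); k=(r<.010+tol)&(r>.006)&(s<-.04)&(s>smin); p=c[k]
    x=least_squares(lambda v:rs(v,p)[1]-.010,x,loss='soft_l1',f_scale=.0007).x
s,r=rs(x,c); a=ax(x); o=g+[x[2],x[3],0]
m=(abs(r-.015)<.002)&(s<.02)&(s>-.08); sh=np.percentile(s[m],3); st=sh-.1275
tip=T[:3,:3]@(o+st*a)+T[:3,3]; aw=T[:3,:3]@a
print('n',k.sum(),'rms',np.sqrt(((r[k]-.01)**2).mean()).round(4),'tilt',np.degrees(x[0]).round(1),'side',np.degrees(x[1]).round(1),'off',x[2:].round(4),'s handle',sh.round(4))
M=np.array([.559,-.234,.185]);b=np.radians(12); az=np.array([-np.sin(.611)*np.cos(b),-np.sin(.611)*np.sin(b),np.cos(.611)])
ex=np.array([np.cos(.611)*np.cos(b),np.cos(.611)*np.sin(b),np.sin(.611)]); ey=np.cross(az,ex); q=tip-M
print('tip world',tip.round(4),'in mill',(q@ex).round(4),(q@ey).round(4),(q@az+.11).round(4),'ang deg',np.degrees(np.arccos(aw@az)).round(1),'lean ex,ey',np.degrees([aw@ex,aw@ey]).round(1))
E
python3 rod2.py w9 -.14;python3 rod2.py w10 -.11; python3 look.py w11; python3 rod2.py w11 -.095
```

```text
n 1569 rms 0.0003 tilt 26.9 side 1.2 off [-0.0007 -0.0092] s handle -0.0328
tip world [ 0.5557 -0.2343  0.1956] in mill 0.0033 0.0004 0.1206 ang deg 8.2 lean ex,ey [ 8.1 -1.3]
n 1244 rms 0.0004 tilt 26.8 side 1.2 off [-0.0008 -0.0093] s handle -0.0327
tip world [ 0.5717 -0.2319  0.161 ] in mill -0.0033 -0.0006 0.083 ang deg 8.4 lean ex,ey [ 8.2 -1.3]
{'clock': np.float64(14.0), 'joint_pos': array([-0.633,  0.248,  0.132,  1.454,  0.   ,  2.301]), 'tcp_pos': array([ 0.484, -0.255,  0.264]), 'orientation': array([-0.   ,  0.777, -0.63 ,  0.   ])}
n 1220 rms 0.0004 tilt 32.2 side 1.3 off [-0.0007 -0.0114] s handle -0.0322
tip world [ 0.5771 -0.2313  0.1485] in mill -0.006 -0.0012 0.0696 ang deg 3.0 lean ex,ey [ 2.7 -1.2]
```

Call:
send_rows([
  [-0.004, -0.0008, -0.003, 0, 255],
  [-0.0035, -0.0007, -0.0025, 0, 255],
  [0, 0, 0, 0, 255],
  [0.004, 0.0008, 0.003, 0, 255],
  [0, 0, 0, 0, 255],
])

```text
clock: 14.55
tcp_pos: [0.4809, -0.2559, 0.2622]
orientation: [-0.0, 0.777, -0.63, 0.0]
wrist_force: [0.8, 0.1, -0.1]
finger_gap: 0.0226
```

Call:
send_rows([
  [0, 0, 0, 0, 255],
  [0, 0, 0, 0, 255],
  [0, 0, 0, 0, 255],
], newtons=120)

```text
clock: 14.85
tcp_pos: [0.4804, -0.2559, 0.2619]
orientation: [0.0, 0.777, -0.63, -0.0]
wrist_force: [1.5, -0.2, -0.6]
finger_gap: 0.0226
```

```bash
python3 look.py w12; python3 rod2.py w12 -.09
```

```text
{'clock': np.float64(14.85), 'joint_pos': array([-0.637,  0.244,  0.12 ,  1.447, -0.   ,  2.296]), 'tcp_pos': array([ 0.48 , -0.256,  0.262]), 'orientation': array([ 0.   ,  0.777, -0.63 , -0.   ])}
n 741 rms 0.0014 tilt 33.5 side 1.3 off [-0.0008 -0.0346] s handle -0.0751
tip world [ 0.6225 -0.2201  0.112 ] in mill 0.0113 0.0004 0.0129 ang deg 2.0 lean ex,ey [ 1.5 -1.3]
```

```bash
sed -i 's/np.radians(30),0,0,-.009/np.radians(float(sys.argv[3]) if len(sys.argv)>3 else 30),0,0,-.012/' rod2.py; python3 rod2.py w12 -.085 34; python3 rod2.py w12 -.085 32;python3 rod2.py w12 -.085 36
```

```text
n 1078 rms 0.0004 tilt 33.5 side 1.1 off [-0.001  -0.0121] s handle -0.0319
tip world [ 0.5774 -0.2313  0.1479] in mill -0.006 -0.0012 0.0689 ang deg 1.9 lean ex,ey [ 1.5 -1.1]
n 1078 rms 0.0004 tilt 33.5 side 1.1 off [-0.001  -0.0121] s handle -0.0319
tip world [ 0.5774 -0.2313  0.1479] in mill -0.006 -0.0012 0.0689 ang deg 1.9 lean ex,ey [ 1.5 -1.1]
n 1078 rms 0.0004 tilt 33.5 side 1.1 off [-0.001  -0.0121] s handle -0.0319
tip world [ 0.5774 -0.2313  0.1479] in mill -0.006 -0.0012 0.0689 ang deg 1.9 lean ex,ey [ 1.5 -1.1]
```

View pics/w12.png

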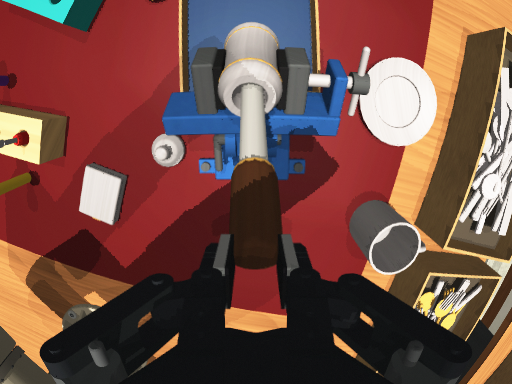

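Call:
send_rows([
  [0.0032, 0.001, 0.0023, 0, 255],
  [0, 0, 0, 0, 255],
  [0.0022, 0.0005, -0.0033, 0, 255],
  [0.0022, 0.0005, -0.0033, 0, 255],
  [0.0022, 0.0005, -0.0033, 0, 255],
  [0.0022, 0.0005, -0.0033, 0, 255],
  [0.0017, 0.0004, -0.0025, 0, 255],
  [0.0017, 0.0004, -0.0025, 0, 255],
  [0.0017, 0.0004, -0.0025, 0, 255],
])

```text
clock: 15.8
tcp_pos: [0.4965, -0.2526, 0.2451]
orientation: [0.002, 0.777, -0.63, 0.001]
wrist_force: [-2.8, -2.0, 7.2]
finger_gap: 0.0226
```

```bash
python3 look.py w13; python3 rod2.py w13 -.07 34; python3 crop.py 13 200 210 300 160 50
```

```text
{'clock': np.float64(15.8), 'joint_pos': array([-0.613,  0.269,  0.113,  1.413, -0.003,  2.321]), 'tcp_pos': array([ 0.496, -0.253,  0.245]), 'orientation': array([ 0.002,  0.777, -0.63 ,  0.001])}
n 745 rms 0.0004 tilt 32.4 side 1.1 off [-0.0007 -0.0115] s handle -0.0319
tip world [ 0.5904 -0.2293  0.1294] in mill -0.006 -0.0019 0.0463 ang deg 2.9 lean ex,ey [ 2.7 -0.9]
```

View pics/crop13.png

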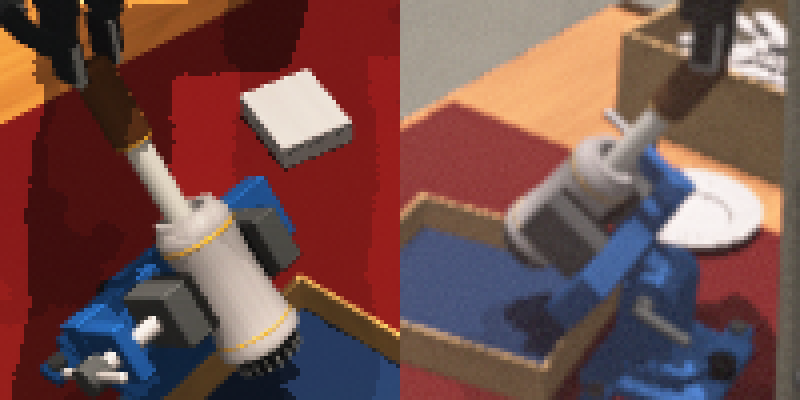

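Call:
send_rows([
  [0.0016, 0.0003, -0.0023, 0, 255],
  [0.0016, 0.0003, -0.0023, 0, 255],
  [0.0016, 0.0003, -0.0023, 0, 255],
  [0.0016, 0.0003, -0.0023, 0, 255],
  [0.0016, 0.0003, -0.0023, 0, 255],
])

```text
clock: 16.45
tcp_pos: [0.5045, -0.251, 0.234]
orientation: [0.001, 0.777, -0.63, 0.001]
wrist_force: [-6.8, 0.2, 13.1]
finger_gap: 0.0229
```

```bash
python3 look.py w14; python3 rod2.py w14 -.06 34; python3 crop.py 14 200 210 300 160 50
```

```text
{'clock': np.float64(16.45), 'joint_pos': array([-0.603,  0.282,  0.104,  1.391, -0.003,  2.331]), 'tcp_pos': array([ 0.505, -0.251,  0.234]), 'orientation': array([ 0.001,  0.777, -0.63 ,  0.001])}
n 515 rms 0.0004 tilt 30.7 side 1.1 off [-0.001  -0.0124] s handle -0.0315
tip world [ 0.595  -0.2279  0.1161] in mill -0.0096 -0.0016 0.0326 ang deg 4.5 lean ex,ey [ 4.4 -1. ]
```

View pics/crop14.png

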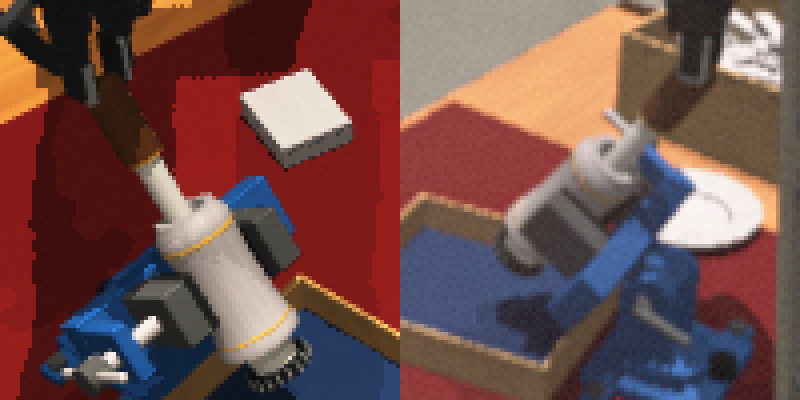

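Call:
send_rows([
  [0.0008, 0.0001, -0.0029, 0, 255],
  [0.0008, 0.0001, -0.0029, 0, 255],
  [0.0008, 0.0001, -0.0029, 0, 255],
  [0.0008, 0.0001, -0.0029, 0, 255],
  [0.001, 0.0002, -0.0026, 0, 255],
  [0.0012, 0.0003, -0.0025, 0, 255],
])

```text
clock: 17.2
tcp_pos: [0.5113, -0.2491, 0.2149]
orientation: [-0.0, 0.777, -0.63, -0.0]
wrist_force: [0.7, 0.7, 1.2]
finger_gap: 0.0226
```

```bash
python3 look.py w15; python3 rod2.py w15 -.05 33; python3 crop.py 15 200 220 300 160 50
```

```text
{'clock': np.float64(17.2), 'joint_pos': array([-5.950e-01,  2.960e-01,  7.600e-02,  1.351e+00,  1.000e-03,
        2.338e+00]), 'tcp_pos': array([ 0.511, -0.249,  0.215]), 'orientation': array([-0.   ,  0.777, -0.63 , -0.   ])}
n 274 rms 0.0004 tilt 30.9 side 2.0 off [-0.0003 -0.0144] s handle -0.0687
tip world [ 0.6224 -0.2183  0.0657] in mill -0.0149 0.0021 -0.0252 ang deg 4.5 lean ex,ey [ 4.1 -2. ]
```

View pics/crop15.png

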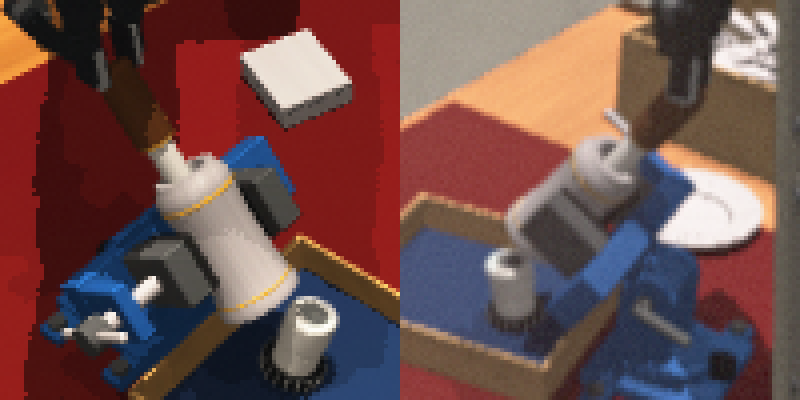

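Call:
send_rows([
  [-0.004, -0.0009, 0.007, 0, 255],
  [-0.004, -0.0009, 0.007, 0, 255],
  [-0.005, -0.0011, 0.0085, 0, 255],
  [-0.005, -0.0011, 0.0085, 0, 255],
  [-0.005, -0.0011, 0.0085, 0, 255],
  [0, 0, 0, 0, 255],
])

```text
clock: 17.95
tcp_pos: [0.4876, -0.255, 0.2569]
orientation: [0.0, 0.777, -0.63, 0.001]
wrist_force: [1.5, 1.6, 1.1]
finger_gap: 0.0224
```

Call:
send_rows([
  [-0.0055, -0.0011, 0.0085, 0, 255],
  [-0.0055, -0.0011, 0.0085, 0, 255],
  [-0.0055, -0.0011, 0.0085, 0, 255],
  [-0.0055, -0.0011, 0.0085, 0, 255],
  [-0.0055, -0.0011, 0.0085, 0, 255],
  [0, 0, 0, 0, 255],
])

```text
clock: 18.55
tcp_pos: [0.4599, -0.2605, 0.2992]
orientation: [0.0, 0.777, -0.63, 0.001]
wrist_force: [-0.3, 0.8, 2.6]
finger_gap: 0.0226
```

```bash
python3 look.py w16; python3 rod2.py w16 -.10 32; python3 crop.py 16 200 210 300 160 50
```

```text
{'clock': np.float64(18.55), 'joint_pos': array([-6.670e-01,  2.140e-01,  1.720e-01,  1.527e+00, -1.000e-03,
        2.267e+00]), 'tcp_pos': array([ 0.46 , -0.26 ,  0.299]), 'orientation': array([ 0.   ,  0.777, -0.63 ,  0.001])}
n 1265 rms 0.0004 tilt 31.4 side 1.3 off [-0.0007 -0.011 ] s handle -0.0321
tip world [ 0.5513 -0.2372  0.1821] in mill -0.0084 -0.0015 0.1123 ang deg 3.7 lean ex,ey [ 3.6 -1.1]
```

View pics/crop16.png

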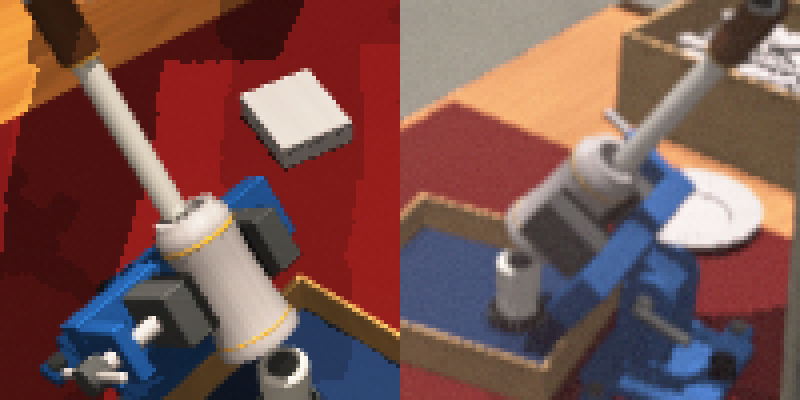

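Call:
send_rows([
  [-0.01, -0.002, 0.03, 0, 255],
  [0, 0.01, 0.03, 8.4, 255],
  [0.005, 0.027, 0, 8.4, 255],
  [0.005, 0.028, 0, 8.4, 255],
  [0.005, 0.028, 0, 8.4, 255],
  [0.005, 0.028, 0, 8.4, 255],
  [0.005, 0.028, 0, 8.4, 255],
  [0.005, 0.028, 0, 8.4, 255],
  [0.005, 0.028, 0, 8.4, 255],
  [0.005, 0.028, 0, 8.4, 255],
  [0.005, 0.028, 0, 8.4, 255],
])

```text
clock: 19.8
tcp_pos: [0.4953, 0.0002, 0.3564]
orientation: [0.0, 0.998, 0.055, -0.001]
wrist_force: [-0.1, -0.6, -1.5]
finger_gap: 0.0225
```

Call:
send_rows([
  [0.005, 0.028, 0, 8.4, 255],
  [0.005, 0.028, 0, 8.4, 255],
  [0.005, 0.028, 0, 8.4, 255],
  [0.005, 0.028, 0, 8.4, 255],
  [0.005, 0.02, 0, 0, 255],
  [0, 0, 0, 0, 255],
  [0, 0, 0, 0, 255],
])

```text
clock: 20.5
tcp_pos: [0.5202, 0.1312, 0.3564]
orientation: [0.0, 0.941, 0.339, -0.001]
wrist_force: [-0.6, 0.3, -1.9]
finger_gap: 0.0224
```

```bash
cat > hole.py <<'E'
from h import *
import sys
n=sys.argv[1]; T=np.load(f'pics/{n}_T.npy'); d=dict(np.load(f'pics/{n}.npz')); w=cloud(d,T)
k=(abs(w[...,0]-.458)<.06)&(abs(w[...,1]-.19)<.14)&(abs(w[...,2]-.0695)<.005)
print('rack',cv2.minAreaRect(w[k][:,:2].astype(np.float32)),np.median(w[k][:,2]).round(4))
E
python3 look.py w17; python3 rod.py w17; python3 rod2.py w17 -.15 31; python3 hole.py w17
```

```text
{'clock': np.float64(20.5), 'joint_pos': array([ 9.800e-02,  2.550e-01,  3.650e-01,  1.683e+00, -1.000e-03,
        9.770e-01]), 'tcp_pos': array([0.52 , 0.131, 0.356]), 'orientation': array([ 0.   ,  0.941,  0.339, -0.001])}
n 1752 rms 0.0003 tilt 28.0 side 1.0 off [-0.0004 -0.0101] stip -0.1595
handle s min -0.0329 2954
tip tool [-0.0032 -0.085   0.1218] tip world [0.4633 0.1945 0.2347] axis world [ 0.3147 -0.3497  0.8824]
n 1705 rms 0.0003 tilt 28.0 side 1.0 off [-0.0004 -0.0101] s handle -0.0329
tip world [0.463  0.1949 0.2338] in mill 0.0241 0.4394 0.1527 ang deg 54.0 lean ex,ey [ 40.  -23.4]
rack ((0.4579005241394043, 0.18938136100769043), (0.2309359908103943, 0.07108386605978012), 87.47331237792969) 0.0696
```

View pics/w17.png

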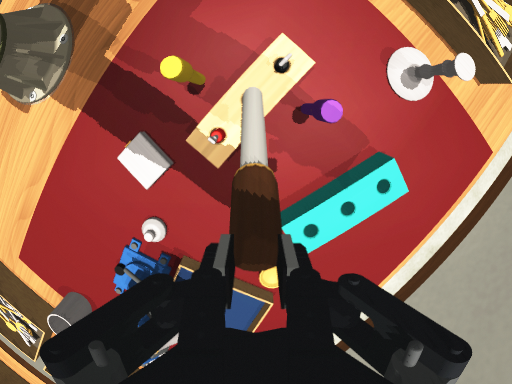

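Call:
send_rows([
  [-0.003, -0.0015, -0.03, 0, 255],
  [-0.0035, -0.0018, -0.04, 0, 255],
  [0, 0, -0.04, 0, 255],
  [0, 0, -0.03, 0, 255],
  [0, 0, -0.008, 0, 255],
  [0, 0, 0, 0, 255],
  [0, 0, 0, 0, 255],
])

```text
clock: 21.25
tcp_pos: [0.5149, 0.1273, 0.2111]
orientation: [0.0, 0.941, 0.338, 0.001]
wrist_force: [-0.5, 0.5, 0.0]
finger_gap: 0.0228
```

```bash
python3 look.py w18; python3 rod2.py w18 -.14 29; python3 hole.py w18; python3 crop.py 18 290 155 235 240 60
```

```text
{'clock': np.float64(21.25), 'joint_pos': array([ 0.091,  0.219, -0.035,  1.314, -0.   ,  0.973]), 'tcp_pos': array([0.515, 0.127, 0.211]), 'orientation': array([0.   , 0.941, 0.338, 0.001])}
n 1608 rms 0.0004 tilt 28.0 side 1.0 off [-0.0004 -0.0102] s handle -0.0329
tip world [0.4583 0.1912 0.0883] in mill -0.0637 0.4369 0.0366 ang deg 53.7 lean ex,ey [ 39.9 -23.4]
rack ((0.4581392705440521, 0.18946325778961182), (0.23134177923202515, 0.07072316110134125), 87.49669647216797) 0.0696
```

View pics/crop18.png

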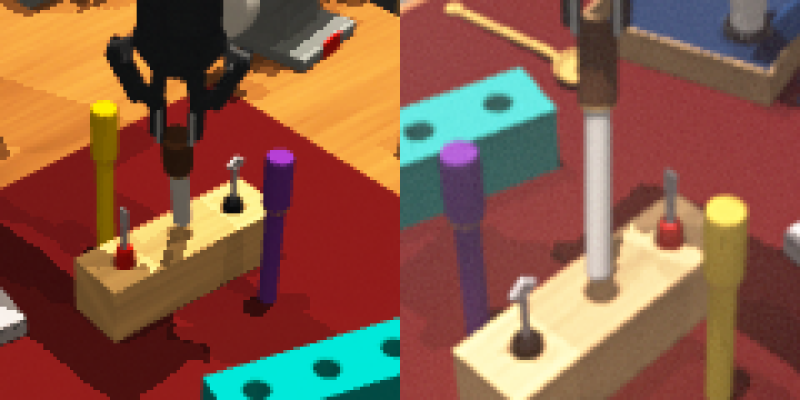

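View pics/w18.png

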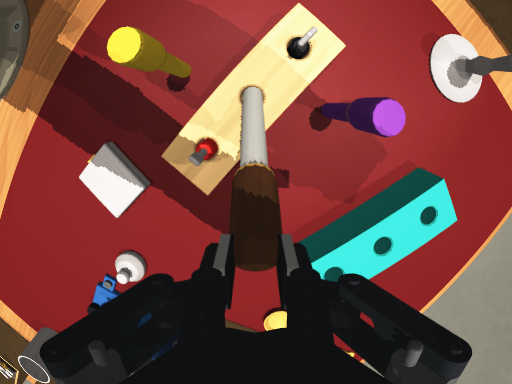

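Call:
send_rows([
  [-0.0015, 0, -0.005, 0, 255],
  [0, 0, -0.008, 0, 255],
  [0, 0, -0.007, 0, 255],
  [0, 0, -0.006, 0, 255],
  [0, 0, -0.005, 0, 255],
  [0, 0, 0, 0, 255],
])

```text
clock: 22.0
tcp_pos: [0.5129, 0.1276, 0.1782]
orientation: [0.0, 0.941, 0.338, 0.0]
wrist_force: [0.8, -0.7, 1.4]
finger_gap: 0.0227
```

```bash
python3 look.py w19; python3 rod2.py w19 -.13 29; python3 crop.py 19 290 155 235 240 60
```

```text
{'clock': np.float64(22.0), 'joint_pos': array([ 0.092,  0.227, -0.105,  1.238, -0.   ,  0.973]), 'tcp_pos': array([0.513, 0.128, 0.178]), 'orientation': array([0.   , 0.941, 0.338, 0.   ])}
n 1535 rms 0.0003 tilt 28.5 side 1.1 off [-0.0005 -0.0104] s handle -0.0327
tip world [0.455  0.1924 0.0565] in mill -0.0844 0.4387 0.0122 ang deg 54.3 lean ex,ey [ 40.  -23.8]
```

View pics/crop19.png

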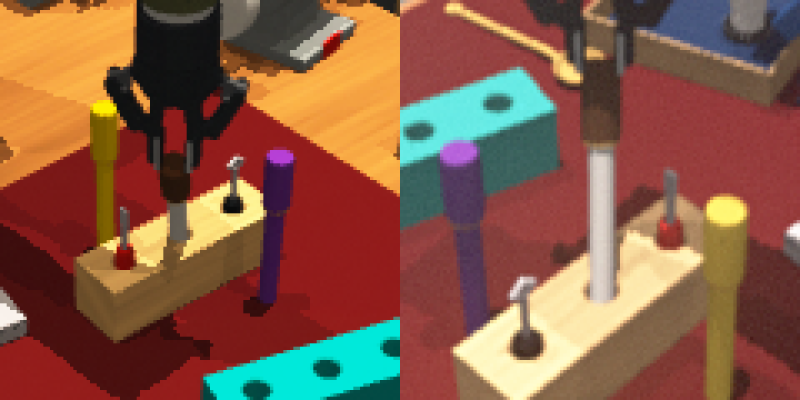

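Call:
send_rows([
  [0, 0, 0, 0, 255],
  [0, 0, 0, 0, 255],
  [-0.0045, 0.0052, 0.0033, 0, 255],
  [-0.0045, 0.0052, 0.0033, 0, 255],
  [-0.0045, 0.0052, 0.0027, 0, 255],
  [-0.0045, 0.0052, 0.0027, 0, 255],
  [-0.0045, 0.0052, 0.002, 0, 255],
  [-0.0045, 0.0052, 0.002, 0, 255],
  [0, 0, 0, 0, 255],
], newtons=30)

```text
clock: 23.05
tcp_pos: [0.4852, 0.1599, 0.1949]
orientation: [-0.0, 0.941, 0.339, 0.001]
wrist_force: [1.7, -0.9, -0.2]
finger_gap: 0.0227
```

```bash
python3 look.py w20; python3 rod2.py w20 -.12 15
```

```text
{'clock': np.float64(23.05), 'joint_pos': array([ 0.161,  0.187, -0.115,  1.268,  0.   ,  1.04 ]), 'tcp_pos': array([0.485, 0.16 , 0.195]), 'orientation': array([-0.   ,  0.941,  0.339,  0.001])}
n 673 rms 0.0017 tilt 12.3 side 0.7 off [-0.0003 -0.0254] s handle -0.0744
tip world [0.4397 0.2107 0.0166] in mill -0.1165 0.4598 -0.014 ang deg 42.4 lean ex,ey [ 37.2 -10.5]
```

Call:
send_rows([
  [-0.0045, 0.0052, 0.0015, 0, 255],
  [-0.0045, 0.0052, 0.0015, 0, 255],
  [-0.0045, 0.0052, 0.001, 0, 255],
  [-0.0045, 0.0052, 0.001, 0, 255],
  [-0.0045, 0.0052, 0, 0, 255],
  [-0.004, 0.0045, 0, 0, 255],
  [0, 0, 0, 0, 255],
])

```text
clock: 23.8
tcp_pos: [0.4585, 0.1904, 0.1995]
orientation: [-0.0, 0.941, 0.339, 0.0]
wrist_force: [3.0, -0.5, 1.3]
finger_gap: 0.0231
```

```bash
python3 look.py w21; sed -i 's/,0,0,-.012\])/,0,0,float(sys.argv[4]) if len(sys.argv)>4 else -.012])/' rod2.py; python3 rod2.py w20 -.12 14 -.006; python3 rod2.py w21 -.12 2 0;  python3 crop.py 21 290 155 235 240 60
```

```text
{'clock': np.float64(23.8), 'joint_pos': array([ 2.310e-01,  1.580e-01, -1.380e-01,  1.274e+00,  1.000e-03,
        1.111e+00]), 'tcp_pos': array([0.458, 0.19 , 0.2  ]), 'orientation': array([-0.   ,  0.941,  0.339,  0.   ])}
n 856 rms 0.0003 tilt 13.6 side 0.7 off [-0.0004 -0.0047] s handle -0.0333
tip world [0.4563 0.1912 0.0576] in mill -0.083 0.4373 0.0126 ang deg 43.3 lean ex,ey [ 37.6 -11.6]
n 469 rms 0.0002 tilt 1.0 side 0.8 off [-0.0004  0.0007] s handle -0.0316
tip world [0.4552 0.1904 0.0595] in mill -0.0829 0.4367 0.0148 ang deg 36.2 lean ex,ey [33.8 -0.6]
```

View pics/crop21.png

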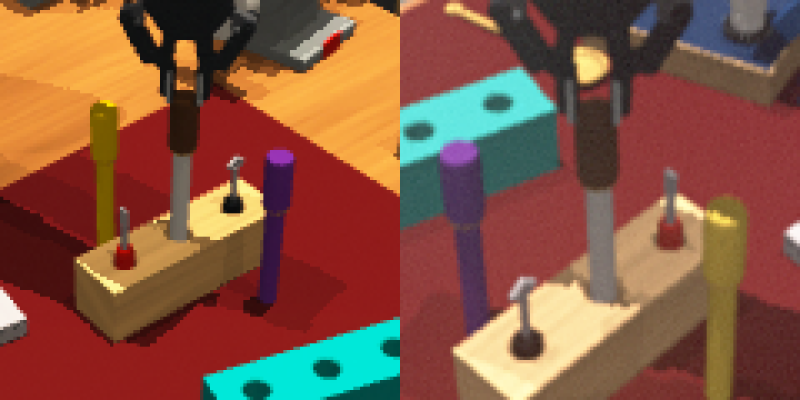

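Call:
send_rows([
  [0.002, -0.0005, -0.006, 0, 255],
  [0, 0, -0.01, 0, 255],
  [0, 0, -0.01, 0, 255],
  [0, 0, -0.01, 0, 255],
  [0, 0, -0.007, 0, 255],
  [0, 0, -0.003, 0, 255],
  [0, 0, 0, 0, 255],
])

```text
clock: 24.65
tcp_pos: [0.4645, 0.1893, 0.1575]
orientation: [0.001, 0.941, 0.338, 0.005]
wrist_force: [1.1, -1.4, 23.9]
finger_gap: 0.0227
```

```bash
python3 look.py w22; python3 rod2.py w22 -.075 2 0
```

```text
{'clock': np.float64(24.65), 'joint_pos': array([ 2.280e-01,  1.770e-01, -2.190e-01,  1.165e+00, -1.000e-03,
        1.108e+00]), 'tcp_pos': array([0.464, 0.189, 0.158]), 'orientation': array([0.001, 0.941, 0.338, 0.005])}
n 229 rms 0.0002 tilt 2.4 side 2.5 off [-0.0008 -0.0001] s handle -0.0314
tip world [0.4555 0.1899 0.0178] in mill -0.1066 0.4361 -0.0194 ang deg 37.8 lean ex,ey [35.1 -1. ]
```

Call:
send_rows([
  [-0.002, 0, 0.001, 0, 255],
  [0, 0, 0, 0, 150],
  [0, 0, 0, 0, 60],
  [0, 0, 0, 0, 0],
  [0, 0, 0, 0, 0],
  [0, 0, 0, 0, 0],
  [0, 0, 0.03, 0, 0],
  [0, 0, 0.04, 0, 0],
  [0, 0, 0.05, 0, 0],
  [0, 0, 0.02, 0, 0],
  [0, 0, 0, 0, 0],
  [0, 0, 0, 0, 0],
])

```text
clock: 25.9
tcp_pos: [0.459, 0.189, 0.294]
orientation: [-0.0, 0.941, 0.338, 0.0]
wrist_force: [-0.3, 0.3, 0.6]
finger_gap: 0.0853
```

```bash
python3 look.py w23; python3 crop.py 23 260 190 250 210 100; python3 - <<'E'
from h import *
T=np.load('pics/w23_T.npy'); w=cloud(dict(np.load('pics/w23.npz')),T).reshape(-1,3)
k=(np.hypot(w[:,0]-.4575,w[:,1]-.1895)<.03)&(w[:,2]>.15)&(w[:,2]<.25); p=w[k]; zt=np.percentile(p[:,2],95); t=p[p[:,2]>zt-.004]
print('drift top',zt.round(4),((t.min(0)+t.max(0))/2).round(4))
for c in ('scene','side'):
    d=dict(np.load(f'pics/{c}23.npz')); w=cloud(d)
for n,c in (('grinder_center','side'),('grinder_center','scene'),('burnisher_mid','side'),('brush_mid','side'),('cap_mid','side'),('drift_tip','side')):
    r=eyes.tip_of(n,c); print(n,c,[(np.round(x['xyz'],3).tolist(),round(x['conf'],2)) for x in r[:3]])
E
```

```text
{'clock': np.float64(25.9), 'joint_pos': array([0.229, 0.15 , 0.081, 1.502, 0.   , 1.109]), 'tcp_pos': array([0.459, 0.189, 0.294]), 'orientation': array([-0.   ,  0.941,  0.338,  0.   ])}
drift top 0.2024 [0.4594 0.1901 0.2011]
grinder_center side [([0.633, -0.214, 0.034], 0.78), ([0.464, 0.267, 0.076], 0.32)]
grinder_center scene [([0.633, -0.21, 0.037], 0.84)]
burnisher_mid side [([0.456, 0.115, 0.071], 0.53)]
brush_mid side [([0.465, 0.264, 0.08], 0.61)]
cap_mid side [([0.464, -0.126, 0.03], 0.64)]
drift_tip side [([0.362, 0.16, -0.0], 0.64), ([0.541, 0.243, 0.003], 0.61)]
```

View pics/crop23.png

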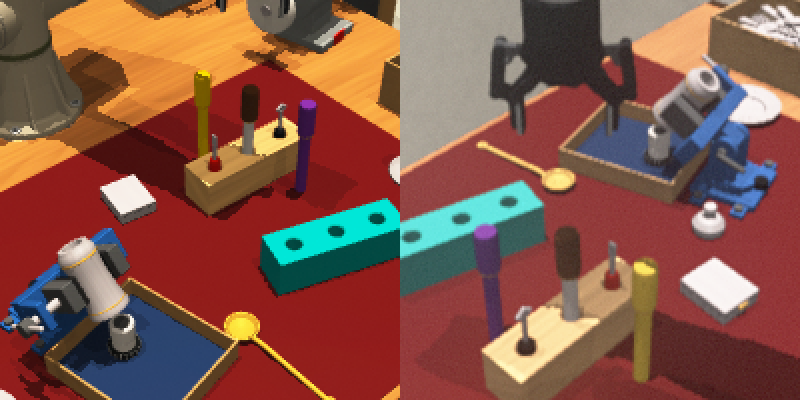

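```bash
python3 -c "
from h import *
print(ticket.hand_in())"
```

```text
the job is handed in; nothing more can be done
None
```

The job is finished and handed in at about 26 s of the 59 s allowed. The hand-in gives no verdict, so the results below are my own checks.

**What I did:**
- I took the drift with the dark handle from the middle hole of the beech rack. The yellow and purple look-alikes beside the rack stayed where they were.
- The arm can only turn about the vertical, so I tilted the drift in the grip by levering its tip in the rack hole.
- I put the drift into the mill's mouth, lined it up in the bore to about 2°, and drove the grinder out. The highest wrist force I read while pushing was about 15 N.
- I then drew the drift out, levered it upright in its hole, lowered it and let go.

**Last checks:**
- **Grinder:** it stands in the tray with its centre about 35 mm above the table and about 37 mm from the tray's centre.
- **Drift:** its top is at 0.202 m, the same as at the start, so it sits at the bottom of the hole, and it looks upright.
- **Other things:** the burnisher, brush and cap were found within a few millimetres of their first positions (the networks are good to about 4 mm). I did not measure the candlestick, tankard, plate, case and ladle again. The case, ladle and look-alikes seem unmoved in the pictures, the plate is only partly in view, and the candlestick and tankard are out of frame.
- **Robot:** the gripper is open and clear of everything.

**What did not go to plan:**
- The drift leaned about 4° off the bore axis while pushing, with its tip roughly 10 mm off-centre. Both are within the limits.
- Two automatic fits of the drift's position went wrong. I refitted one, and checked the other (at the end of the push) against the picture.
- Setting the drift on the hole floor gave about 24 N at the wrist, and I backed off before releasing.

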